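# Hold a model panel flush on the tilted glue-up jig

### The job

Pick up the oblong grey model panel by its fin and bring it to the small tilting glue-up jig; feel its underside flat onto the jig's sloped plate, centred, with the fin running up and down the slope. Press gently until the spring-backed plate is about halfway down its 12 mm travel, and finish while still gripping the panel and holding it there flush and still, as if the cement were setting; leave everything else on the mat where it is.

Things in the scene. Friction and masses are not known exactly. Their poses are not given: they have to be found in the camera images.
- panel: Oblong model panel, grey plastic, 35 to 70 g: a plate 66 (its x) x 50 (y) x 5 mm lying on the mat (mat top at z = 0.003), with an upright fin in its middle to grip, 36 mm long (along x), 12 mm thick (along y), its top 38 mm above the underside. Origin: centre of the flat underside; z points up through the fin. A half turn about z makes no difference.
- platen_face (a point): Centre of the upper face of the jig's sloped aluminium plate, 84 (its x) x 74 (y) x 8 mm. z: outward normal, up and back towards the robot; x: up the slope, away from the robot; y: level, along the tilt hinge. Slope clamped stiffly, 16 to 36 degrees from level, different each time; jig yawed up to 20 degrees. Moves with the plate as it is pressed.
- platen (a joint): How far the sloped plate is pressed in along its own normal, in m: 0 at rest, 0.012 at the stop. Springs push it back: it starts to move at 2 to 3 N and gives about 1 mm for each further 0.8 N (about 7 N at halfway). It only slides along its normal; it does not tilt.
- jig: The jig's fixed aluminium base, 130 (x) x 94 (y) x 12 mm, bolted down on the mat, with a cheek and a black clamp knob at either side. The tilt hinge runs along its y, 58 mm above its underside; the sloped face lies 26 mm out from the hinge along the face's normal. Origin: centre of the underside; x points away from the robot, the way the slope rises.
- disc: A bystander: a round part of the same grey plastic, 54 mm across, with the same fin. Not the one to use; it may lie where the panel might have been. Origin: centre of the underside.
- cement: Bystander: small jar with a white cap, 38 mm across, 75 mm tall, beyond the parts.
- paint: Bystander: small amber paint jar with a black cap, 34 mm across, 45 mm tall, near the middle of the mat's robot side.
- driver: Bystander: screwdriver 170 mm long lying along the mat's far edge.
- file: Bystander: flat wooden sanding stick 120 x 18 x 6 mm.
- eraser: Bystander: white eraser 42 x 24 x 13 mm.
- brush: Bystander: paint brush 160 mm long, lying.
- nippers: Bystander: side nippers with blue handles, about 155 mm long, 12 mm high, lying near the robot.
Things that resemble listed ones, but are neither listed nor needed, are in the scene too. Leave any purple look-alike of the panel alone.

How it is judged:
By the outcome, as a careful person would: the job done as asked, in the order asked, and still so for the second after the job is handed in, while the arm keeps its last pose, push and grip.
It also fails if it takes over 45 s, if anything falls off the work surface, if the arm or the gripper's body presses on something with over 40 N, if the wrist force passes 120 N, or if a joint passes its speed limit or range.

### The arm

A 7-joint arm with a two-finger parallel gripper is mounted at the origin on the work surface. World frame = base frame: x ahead of the robot, y to its left, z up, the work surface at z = 0. Lengths are in mm, angles in rad, forces in N, time in s.
With the tool pointing down it reaches from about 400 to 875 mm from the base axis. Payload 4.4 kg.
Tool frame: the origin (TCP) lies at the very end of the fingers, on their centre line; the grasp point (between the pads) lies 19 mm behind it; z points along the fingers, y is the line along which they close (so a half turn about z gives the same grasp; the last joint's range is limited). The gripper opens to 85 mm and grips with 20 to 120 N. Pads are 22 mm wide; open, the fingers measure 114 mm over their backs; the gripper's body (76 mm by 85 mm) begins 54 mm behind the grasp point. The pads swing forward as they close: fully open they stand 13 mm farther back than shut.
Start: joints at [-1.196, 0.628, 0.038, 1.517, -0.027, 0.996, -0.02], TCP at [277.31, 587.892, 231.313] pointing down, gripper open.
Joint ranges: [-3.06, 3.06], [-0.37, 2.12], [-1.25, 1.32], [0.18, 2.47], [-1.1, 4.24], [0.23, 1.98], [-2.94, 2.94]. Speed limits (rad/s): [2.57, 2.57, 3.14, 3.14, 3.14, 3.14, 3.14].

### API

Orientations are given as [roll, pitch, yaw] about the fixed x, y, z axes, in that order (R = Rz(yaw) Ry(pitch) Rx(roll)).
In Python, from cell import read_state, get_image, camera_params, finish_job gives the robot as it stands.
- The arm moves only by the tool arm_command, never from a script. Its argument "deltas" is a list of rows, each an object of numbers: "dx", "dy", "dz": the shift along the world's x, y, z in m; "yaw": the turn about the world's z in degrees; "jaw": the opening, from 0 (shut) to 1 (fully open). A call has 1 to 20 rows; each row is the pose to reach, as a shift and turn from the pose commanded when the call began; what a row does not reach only later rows make up. A row lasts 1/10 s, in which the tool goes at most 50 mm and 8.59 degrees, less where a joint would pass 70% of its speed; a pose out of reach is approached as far as the arm can. A call with a gripper value outside its range is refused whole. The fingers move at their own pace and stop on an object; the grip force is fixed at half the most. Time passes only in rows, so rows that repeat a pose let the fingers close. It gives the time, the measured TCP pose, the force, the opening and the grip force at its end, in the units of the state.
- read_state(): the state, without advancing time (a new reading comes with each control period).
- get_image(name): name is "side" or "top" or "wrist"; returns (picture, depth): 400x640x3 uint8, red, green, blue; 400x640 float32, mm along the optical axis (not along the pixel's ray), 0 where there is no reading.
- camera_params(name): a dict with "camera_matrix" (3x3 intrinsics, pixels), "k1" (the pictures are not rectified: a ray, as slopes to the right and down, at radius r is drawn at 1 + k1 r^2 times it, then the intrinsics apply), "extrinsics" (4x4, takes a point from camera to world coordinates). Camera axes: x right, y down, z forward; pixel columns grow to the right and rows downward; lengths in mm; the calibration is good to about 2 mm. A picture is of the moment at which its call begins: read the wrist's pose just before it. camera_params takes no time and is no camera call; for the wrist camera it gives the pose at the moment of the call.
- finish_job(): hands the job in; it is judged then, once.
The state is a dict: "clock": time; "qpos": joint angles; "qd": joint speeds; "tau": joint torques, N m; "eef_pos": TCP position; "tool_rot": TCP orientation; "force": force on the tool from outside, world axes, zero at the start; "torque": the same for the moment, N m; "width": finger opening in mm; "gripper_force": force on a finger pad.
Only numpy, scipy, OpenCV 4.12 (cv2) and the standard library are available. Lean on these libraries where they do the work, as an engineer would, in place of code of your own. Each camera call takes 0.05 s, during which the arm holds its last target. There are 200 camera calls.

## Working session

There is one attempt and no reset: what is moved stays moved. The work goes in short steps, Python scripts to look and compute and a tool call to move; the robot and the scene stay as the last step left them, time stands still between calls to the robot, and variables do not carry over. Pictures are saved under pics/ and viewed, at most 10 in all, crops included, and the job is handed in when it is done.

Besides the shell and the picture viewer there is one more tool, called after "Call:" as name(argument=value, ...), one argument or row to a line, values as JSON. arm_command: Moves the arm, as the interface text tells. Its arguments: {"type":"object","properties":{"deltas":{"type":"array"}},"required":["deltas"]}

```bash
mkdir -p pics; ls
cat > h.py <<'E'
import numpy as np, cv2
from cell import *
def grab(n):
    P=camera_params(n); im,d=get_image(n); return im,d,P
def save(f,im): cv2.imwrite('pics/'+f,im[:,:,::-1])
def rays(P,uv):
    K=np.array(P['camera_matrix'],float); k=P['k1']
    q=(np.atleast_2d(uv)-K[:2,2])/[K[0,0],K[1,1]]
    s=q.copy()
    for _ in range(20): s=q/(1+k*(s**2).sum(1,keepdims=True))
    return np.c_[s,np.ones(len(s))]
def world(P,uv,z):  # z = depth values
    E=np.array(P['extrinsics']); return (rays(P,uv)*np.atleast_1d(z)[:,None])@E[:3,:3].T+E[:3,3]
def plane(P,uv,h):
    E=np.array(P['extrinsics']); r=rays(P,uv)@E[:3,:3].T; return E[:3,3]+r*((h-E[2,3])/r[:,2])[:,None]
def cloud(P,d):
    v,u=np.mgrid[:400,:640]; return world(P,np.c_[u.ravel(),v.ravel()].astype(float),d.ravel()).reshape(400,640,3)
E
python3 - <<'E'
from h import *
for n in ('top','side','wrist'):
    im,d,P=grab(n); save(n+'0.png',im); np.savez('/tmp/%s0.npz'%n,im=im,d=d,**{k:np.array(P[k]) for k in('camera_matrix','k1','extrinsics')})
    print(n,np.round(np.array(P['extrinsics'])[:3],2).tolist(),P['k1'],P['camera_matrix'][0][0] if n else 0)
s=read_state();print(s)
E
```

```text
pics
top [[0.02, -0.99, 0.11, 343.73], [-1.0, -0.03, -0.02, 10.55], [0.02, -0.11, -0.99, 1260.55]] -0.07428943098758548 432.3172144956948
side [[0.87, -0.36, 0.34, 141.62], [-0.49, -0.62, 0.6, -547.37], [-0.01, -0.69, -0.72, 724.55]] 0.01279884054722263 381.1608674229472
wrist [[0.43, 0.86, 0.28, 204.23], [0.9, -0.41, -0.14, 621.38], [-0.0, 0.31, -0.95, 371.94]] -0.058257393199108054 309.384954192331
{'clock': 0.15, 'qpos': array([-1.19581196,  0.6291786 ,  0.03846472,  1.51813164, -0.02696804,
        0.99631862, -0.02002884]), 'qd': array([ 1.28563702e-04, -2.73369175e-03,  8.40569952e-04, -5.57873813e-03,
        6.95725037e-05, -6.98461574e-04,  2.92679372e-03]), 'tau': array([ 1.54029629e-03, -5.63799369e+01,  1.22766249e+00, -1.93653148e+01,
        1.11094557e-02,  7.32213855e-03, -1.68436657e-06]), 'eef_pos': array([277.10377085, 587.44057761, 230.57366596]), 'tool_rot': array([-3.14007547e+00,  4.65488222e-05,  2.70078381e+00]), 'force': array([-0.47012713, -0.64224633,  0.3314371 ]), 'torque': array([-0.01435838, -0.03036814,  0.0428827 ]), 'gripper_force': 0.0, 'width': 85.00339280259422}
```

View pics/top0.png

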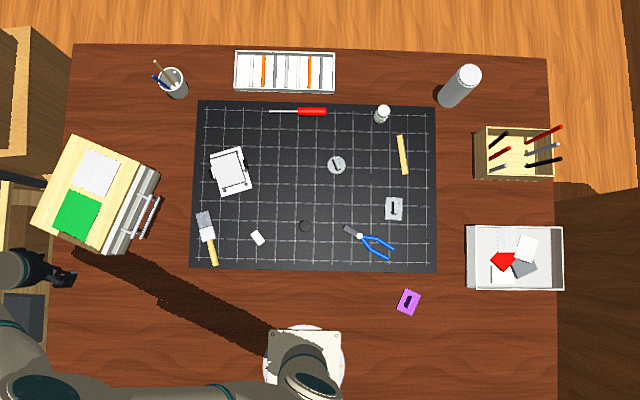

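View pics/side0.png

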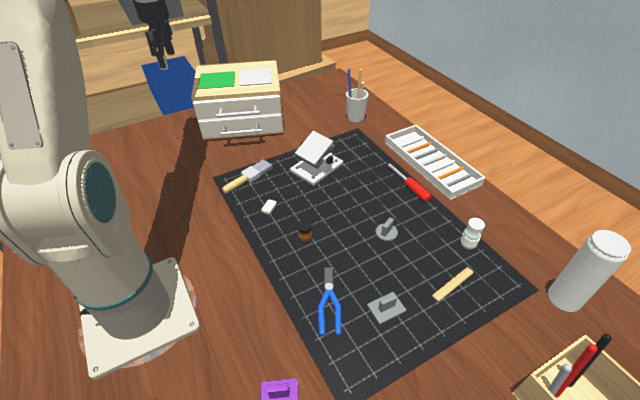

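Candidates: the grey rectangle at top (394,208) is oblong, so it fits the panel. The grey disc at (336,165) is round, and the purple piece at (409,301) is the look-alike, so I leave both. The jig is at (230,170). The next crop confirms this, and I measure from depth.

Run:
```python
from h import *
def load(n): z=np.load('/tmp/%s0.npz'%n); return z['im'],z['d'],{k:z[k] for k in('camera_matrix','k1','extrinsics')}
im,d,P=load('top'); im2,d2,P2=load('side')
c=lambda i,x,y,w,h,s:cv2.resize(i[y:y+h,x:x+w],None,fx=s,fy=s,interpolation=cv2.INTER_CUBIC)
save('crop1.png',np.vstack([np.hstack([c(im,365,180,60,50,6),c(im,200,135,60,50,6)]),np.hstack([c(im2,355,280,60,50,6),c(im2,285,125,60,50,6)])]))
for n,(d_,P_,bx) in {'top':(d,P,(372,188,416,230)),'side':(d2,P2,(360,285,412,325))}.items():
    C=cloud(P_,d_); x0,y0,x1,y1=bx; p=C[y0:y1,x0:x1].reshape(-1,3)
    print(n,'mat z',np.median(p[:,2]))
    fl=np.median(p[p[:,2]<6][:,2])
    for lo,hi in((4,9),(30,45)):
        q=p[(p[:,2]-fl>lo-3+.0)&(p[:,2]-fl<hi-3+3)] if lo<10 else p[p[:,2]-fl>lo]
        if len(q)<5: continue
        (cx,cy),(w,h),a=cv2.minAreaRect(q[:,:2].astype(np.float32)); print(n,lo,len(q),'c',cx,cy,'wh',w,h,'a',a,'z',np.median(q[:,2]),q[:,2].max())
for n,(d_,P_,bx) in {'top':(d,P,(203,140,262,200)),'side':(d2,P2,(285,128,350,188))}.items():
    C=cloud(P_,d_); x0,y0,x1,y1=bx; p=C[y0:y1,x0:x1].reshape(-1,3); p=p[(p[:,2]>30)&(p[:,2]<160)]
    rng=np.random.default_rng(0);best=None
    for _ in range(500):
        t=p[rng.choice(len(p),3,False)]; nn=np.cross(t[1]-t[0],t[2]-t[0]); L=np.linalg.norm(nn)
        if L<300: continue
        nn/=L; m=abs((p-t[0])@nn)<3
        if best is None or m.sum()>best.sum(): best=m
    q=p[best]; c0=q.mean(0); nn=np.linalg.svd(q-c0)[2][2]; nn*=np.sign(nn[2])
    tilt=np.degrees(np.arccos(nn[2])); yaw=np.degrees(np.arctan2(-nn[1],-nn[0]))
    ex=np.array([np.cos(np.radians(yaw))*nn[2],np.sin(np.radians(yaw))*nn[2],np.hypot(nn[0],nn[1])]); ey=np.cross(nn,ex)
    ab=np.c_[(q-c0)@ex,(q-c0)@ey].astype(np.float32)
    r=cv2.minAreaRect(ab); ct=c0+ex*r[0][0]+ey*r[0][1]
    pc=np.percentile(ab,[1,99],axis=0)
    print(n,len(q),len(p),'n',nn.round(3),'tilt',tilt,'yaw',yaw,'rect',r,'ct',ct,'pct',pc.tolist(), 'ct2',c0+ex*pc[:,0].mean()+ey*pc[:,1].mean(),'rms',((q-c0)@nn).std())
```

```text
top mat z 3.6807931426330924
top 4 817 c 452.7662353515625 -253.0103759765625 wh 121.00082397460938 129.9431610107422 a 1.1779758930206299 z 5.898112719424489 11.531820332136022
top 30 65 c 393.50860595703125 -128.99386596679688 wh 35.69952392578125 294.1646728515625 a 26.553138732910156 z 40.84337896808006 1260.5500805708375
side mat z 5.191347975019028
side 4 825 c 460.2591857910156 -245.012939453125 wh 93.97003173828125 115.80807495117188 a 59.68394088745117 z 7.962872492943461 13.196166428373544
side 30 125 c 299.3772888183594 -389.0351867675781 wh 445.93115234375 31.186691284179688 a 41.10464859008789 z 41.80184275022282 724.5452145978695
top 646 986 n [-0.414 -0.134  0.9  ] tilt 25.793179536875325 yaw 17.87938348380815 rect ((-1.342620849609375, 0.18025970458984375), (82.46636962890625, 74.85846710205078), 1.1042842864990234) ct [539.34475299 224.15479262  84.09148129] pct [[-41.48918991088867, -36.613569259643555], [39.11624584197997, 36.59674854278564]] ct2 [539.53647929 224.01839806  84.15942538] rms 1.5609435464664305
side 610 974 n [-0.398 -0.136  0.907] tilt 24.853180433710154 yaw 18.918578869712334 rect ((0.3303108215332031, 1.476959228515625), (84.22297668457031, 77.7226333618164), 0.07557164132595062) ct [542.57257162 222.45449055  85.51294281] pct [[-41.126940422058105, -35.388866386413575], [41.3560105895996, 38.51329532623289]] ct2 [542.35971419 222.47165974  85.42225346] rms 1.3473128223380113
```

View pics/crop1.png

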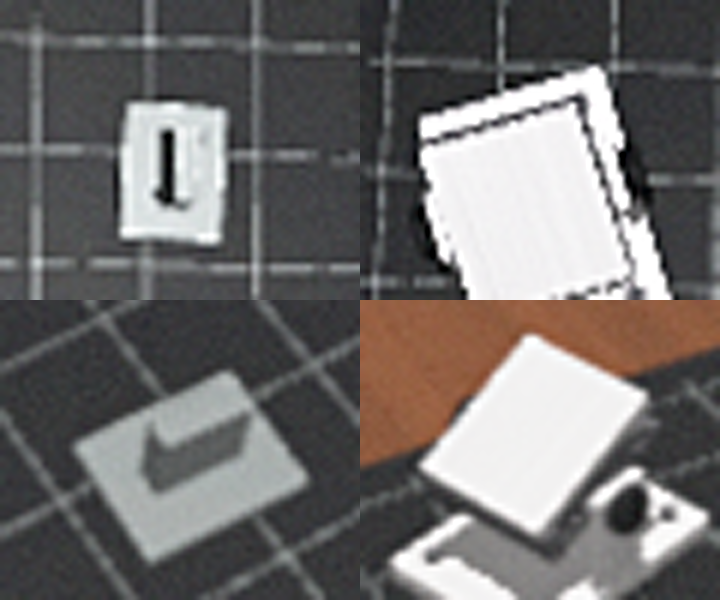

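Run:
```python
from h import *
def load(n): z=np.load('/tmp/%s0.npz'%n); return z['im'],z['d'],{k:z[k] for k in('camera_matrix','k1','extrinsics')}
T={'top':([(127,102),(227,107),(220,243),(119,238)],(365,180)),'side':([(232,70),(308,178),(152,262),(75,145)],(355,280))}
for n,(c,o) in T.items():
    im,d,P=load(n); uv=np.array(c)/6-.42+o
    w=plane(P,uv,8.)[:,:2]; L=[np.linalg.norm(w[i]-w[i-1]) for i in range(4)]
    (cc),(wh),a=cv2.minAreaRect(w.astype(np.float32))
    e=sorted([w[i]-w[i-1] for i in range(4)],key=lambda v:-np.linalg.norm(v))[:2]
    print(n,w.mean(0),np.round(L,1),[np.degrees(np.arctan2(v[1],v[0]))%180 for v in e])
    C=cloud(P,d); m=(abs(C[...,2]-41)<6)&(np.hypot(*(C[...,:2]-w.mean(0)).transpose(2,0,1))<25)
    q=C[m]; r=cv2.minAreaRect(q[:,:2].astype(np.float32)); print('fin',m.sum(),r,np.median(q[:,2]))
im,d,P=load('side'); uv=np.array([(173,35),(290,93),(180,237),(60,165)])/6-.42+(285,125)
p=[]
for u in uv:
    pass
# ray-plane with plane through hinge geometry
n=np.array([-.406,-.135,.904]); n/=np.linalg.norm(n); c=np.array([541,223.2,84.7])
E=P['extrinsics']; r=rays(P,uv)@E[:3,:3].T; w=E[:3,3]+r*(((c-E[:3,3])@n)/(r@n))[:,None]
print('jig',w.mean(0),[np.linalg.norm(w[i]-w[i-1]) for i in range(4)],w.round(1).tolist())
```

```text
top [ 452.74342854 -251.93469487] [66.7 49.4 66.8 49.6] [np.float64(177.13289796823688), np.float64(176.96364423875687)]
fin 57 ((453.7467956542969, -249.7852783203125), (12.147966384887695, 34.90762710571289), 89.74839782714844) 40.84337896808006
side [ 455.89382778 -251.9954705 ] [66.4 48.2 65.5 50. ] [np.float64(177.51921701124255), np.float64(179.07676869406941)]
fin 118 ((455.2724609375, -252.44590759277344), (12.43572998046875, 36.828800201416016), 86.68688201904297) 41.80051459985532
jig [542.53503573 222.59005849  85.29832124] [np.float64(83.21196759590563), np.float64(72.62175708761029), np.float64(85.63583829845155), np.float64(78.04143964052264)] [[566.9, 268.4, 103.1], [590.8, 199.9, 103.6], [517.9, 173.8, 67.0], [494.4, 248.2, 67.5]]
```

Run:
```python
from h import *
z=np.load('/tmp/top0.npz');P={k:z[k] for k in('camera_matrix','k1','extrinsics')};C=cloud(P,z['d'])
q=C[135:255,30:165].reshape(-1,3);q=q[(q[:,2]>60)&(q[:,2]<400)];print(np.percentile(q,[1,50,99],axis=0).round())
```

```text
[[309. 434.  69.]
 [448. 560. 150.]
 [595. 708. 157.]]
```

Call:
arm_command(
  deltas=[
    {"dx": 0.005, "dy": -0.045, "dz": 0.01, "yaw": 1},
    {"dx": 0.01, "dy": -0.09, "dz": 0.01, "yaw": 3},
    {"dx": 0.015, "dy": -0.135, "dz": 0.01, "yaw": 5},
    {"dx": 0.02, "dy": -0.18, "dz": 0.01, "yaw": 7},
    {"dx": 0.025, "dy": -0.225, "dz": 0.01, "yaw": 9},
    {"dx": 0.035, "dy": -0.27, "dz": 0.01, "yaw": 11},
    {"dx": 0.055, "dy": -0.31, "dz": 0.01, "yaw": 13},
    {"dx": 0.08, "dy": -0.35, "dz": 0.01, "yaw": 15},
    {"dx": 0.105, "dy": -0.39, "dz": 0.01, "yaw": 17},
    {"dx": 0.13, "dy": -0.43, "dz": 0.01, "yaw": 19},
    {"dx": 0.15, "dy": -0.475, "dz": 0.01, "yaw": 21},
    {"dx": 0.165, "dy": -0.52, "dz": 0.01, "yaw": 22.7},
    {"dx": 0.175, "dy": -0.565, "dz": 0.01, "yaw": 22.7},
    {"dx": 0.177, "dy": -0.61, "dz": 0.01, "yaw": 22.7},
    {"dx": 0.177, "dy": -0.655, "dz": 0.0, "yaw": 22.7},
    {"dx": 0.177, "dy": -0.7, "dz": -0.01, "yaw": 22.7},
    {"dx": 0.177, "dy": -0.745, "dz": -0.02, "yaw": 22.7},
    {"dx": 0.177, "dy": -0.79, "dz": -0.03, "yaw": 22.7},
    {"dx": 0.177, "dy": -0.83, "dz": -0.04, "yaw": 22.7},
    {"dx": 0.177, "dy": -0.839, "dz": -0.05, "yaw": 22.7},
  ],
)

```text
invalid input at $.deltas[0]: expected keys dx, dy, dz, yaw, jaw
```

Run:
```python
from h import *
for _ in range(3): im,d,P=grab('wrist')
s=read_state(); print(s['clock'],s['eef_pos'],np.degrees(s['tool_rot']),s['force'],s['qpos'].round(2))
C=cloud(P,d)
for lo,hi in((6,16),(35,46)):
    m=(C[...,2]>lo)&(C[...,2]<hi)&(np.hypot(C[...,0]-454,C[...,1]+251)<(45 if lo<10 else 28))
    q=C[m]; 
    if len(q)>10: print(lo,m.sum(),cv2.minAreaRect(q[:,:2].astype(np.float32)),np.median(q[:,2]))
save('w1.png',im)
```

```text
0.3 [277.22162496 587.72079852 230.97319142] [-1.79963940e+02 -1.45217592e-03  1.54743647e+02] [0.81962815 0.28840645 0.25960046] [-1.2   0.63  0.04  1.52 -0.03  1.   -0.02]
```

View pics/w1.png

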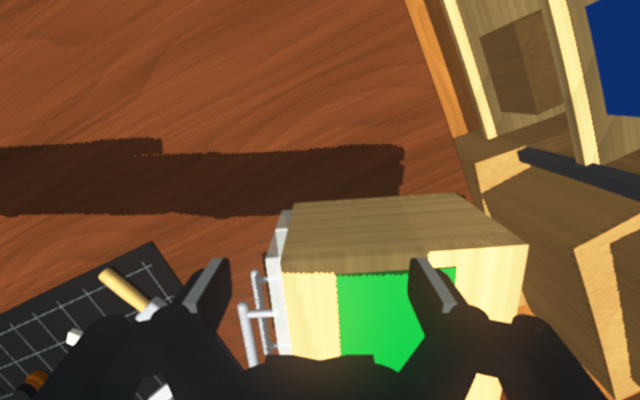

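The call was refused because every row needs a jaw value. The wrist picture shows the start view, with the cabinet at about (400,300).

Call:
arm_command(
  deltas=[
    {"dx": 0.005, "dy": -0.045, "dz": 0.01, "yaw": 1, "jaw": 1},
    {"dx": 0.01, "dy": -0.09, "dz": 0.01, "yaw": 3, "jaw": 1},
    {"dx": 0.015, "dy": -0.135, "dz": 0.01, "yaw": 5, "jaw": 1},
    {"dx": 0.02, "dy": -0.18, "dz": 0.01, "yaw": 7, "jaw": 1},
    {"dx": 0.025, "dy": -0.225, "dz": 0.01, "yaw": 9, "jaw": 1},
    {"dx": 0.035, "dy": -0.27, "dz": 0.01, "yaw": 11, "jaw": 1},
    {"dx": 0.055, "dy": -0.31, "dz": 0.01, "yaw": 13, "jaw": 1},
    {"dx": 0.08, "dy": -0.35, "dz": 0.01, "yaw": 15, "jaw": 1},
    {"dx": 0.105, "dy": -0.39, "dz": 0.01, "yaw": 17, "jaw": 1},
    {"dx": 0.13, "dy": -0.43, "dz": 0.01, "yaw": 19, "jaw": 1},
    {"dx": 0.15, "dy": -0.475, "dz": 0.01, "yaw": 21, "jaw": 1},
    {"dx": 0.165, "dy": -0.52, "dz": 0.01, "yaw": 22.7, "jaw": 1},
    {"dx": 0.175, "dy": -0.565, "dz": 0.01, "yaw": 22.7, "jaw": 1},
    {"dx": 0.177, "dy": -0.61, "dz": 0.01, "yaw": 22.7, "jaw": 1},
    {"dx": 0.177, "dy": -0.655, "dz": 0.0, "yaw": 22.7, "jaw": 1},
    {"dx": 0.177, "dy": -0.7, "dz": -0.01, "yaw": 22.7, "jaw": 1},
    {"dx": 0.177, "dy": -0.745, "dz": -0.02, "yaw": 22.7, "jaw": 1},
    {"dx": 0.177, "dy": -0.79, "dz": -0.03, "yaw": 22.7, "jaw": 1},
    {"dx": 0.177, "dy": -0.83, "dz": -0.04, "yaw": 22.7, "jaw": 1},
    {"dx": 0.177, "dy": -0.839, "dz": -0.05, "yaw": 22.7, "jaw": 1},
  ],
)

```text
clock: 2.3
eef_pos: [453.5, -257.1, 181.1]
tool_rot: [-3.138, 0.001, 3.09]
force: [0.1, -0.3, -0.0]
width: 85.2
gripper_force: 0.0
```

Run:
```python
from h import *
for _ in range(3): im,d,P=grab('wrist')
s=read_state(); print(s['clock'],s['eef_pos'],np.degrees(s['tool_rot']),s['force'],s['qpos'].round(2))
C=cloud(P,d)
for lo,hi in((6,16),(35,46)):
    m=(C[...,2]>lo)&(C[...,2]<hi)&(np.hypot(C[...,0]-454,C[...,1]+251)<(45 if lo<10 else 28))
    q=C[m]; 
    if len(q)>10: print(lo,m.sum(),cv2.minAreaRect(q[:,:2].astype(np.float32)),np.median(q[:,2]))
save('w2.png',im)
```

```text
2.45 [ 453.71279317 -250.59102047  180.68712858] [ 1.79921990e+02 -9.89388309e-02  1.77389077e+02] [-0.45974999  0.22711189  0.03788473] [ 0.4   0.51  0.07  1.94 -0.06  0.7   2.03]
6 2142 ((454.6698913574219, -252.4893035888672), (49.88628005981445, 65.40357971191406), 87.23316955566406) 7.018583173352226
35 478 ((454.5960998535156, -252.67066955566406), (11.607940673828125, 35.55827331542969), 87.44479370117188) 39.820888069234
```

View pics/w2.png

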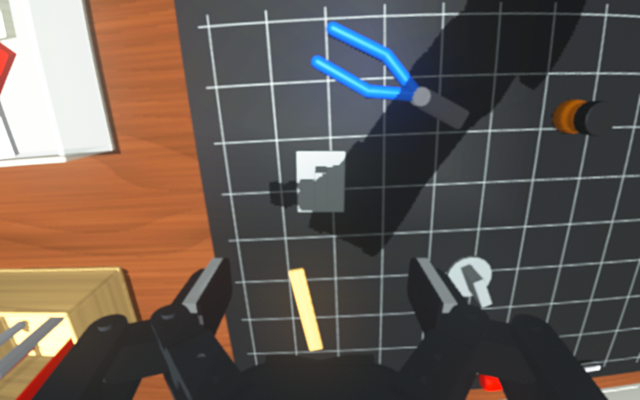

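The panel is centred at about (321,181) in the wrist view, with its shadowed fin lined up with the fingers. The measured size is 50 x 65 mm and its top is at about 40 mm, which fits. Going down to grip.

Call:
arm_command(
  deltas=[
    {"dx": 0.0004, "dy": -0.0014, "dz": -0.04, "yaw": 0, "jaw": 1},
    {"dx": 0.0004, "dy": -0.0014, "dz": -0.08, "yaw": 0, "jaw": 1},
    {"dx": 0.0004, "dy": -0.0014, "dz": -0.12, "yaw": 0, "jaw": 1},
    {"dx": 0.0004, "dy": -0.0014, "dz": -0.145, "yaw": 0, "jaw": 1},
    {"dx": 0.0004, "dy": -0.0014, "dz": -0.16, "yaw": 0, "jaw": 1},
    {"dx": 0.0004, "dy": -0.0014, "dz": -0.167, "yaw": 0, "jaw": 1},
    {"dx": 0.0004, "dy": -0.0014, "dz": -0.167, "yaw": 0, "jaw": 0.6},
    {"dx": 0.0004, "dy": -0.0014, "dz": -0.167, "yaw": 0, "jaw": 0.4},
    {"dx": 0.0004, "dy": -0.0014, "dz": -0.167, "yaw": 0, "jaw": 0.2},
    {"dx": 0.0004, "dy": -0.0014, "dz": -0.167, "yaw": 0, "jaw": 0},
    {"dx": 0.0004, "dy": -0.0014, "dz": -0.167, "yaw": 0, "jaw": 0},
    {"dx": 0.0004, "dy": -0.0014, "dz": -0.167, "yaw": 0, "jaw": 0},
    {"dx": 0.0004, "dy": -0.0014, "dz": -0.167, "yaw": 0, "jaw": 0},
    {"dx": 0.0004, "dy": -0.0014, "dz": -0.167, "yaw": 0, "jaw": 0},
  ],
)

```text
clock: 3.85
eef_pos: [455.2, -252.8, 15.1]
tool_rot: [-3.141, 0.001, 3.097]
force: [-0.0, -0.2, 5.5]
width: 10.9
gripper_force: 59.2
```

Call:
arm_command(
  deltas=[
    {"dx": 0, "dy": 0, "dz": 0.02, "yaw": 0, "jaw": 0},
    {"dx": 0, "dy": 0, "dz": 0.06, "yaw": 0, "jaw": 0},
    {"dx": 0, "dy": 0, "dz": 0.1, "yaw": 0, "jaw": 0},
    {"dx": 0, "dy": 0.02, "dz": 0.14, "yaw": 1, "jaw": 0},
    {"dx": 0.01, "dy": 0.06, "dz": 0.165, "yaw": 3, "jaw": 0},
    {"dx": 0.018, "dy": 0.1, "dz": 0.176, "yaw": 5, "jaw": 0},
    {"dx": 0.025, "dy": 0.145, "dz": 0.176, "yaw": 7, "jaw": 0},
    {"dx": 0.032, "dy": 0.19, "dz": 0.176, "yaw": 9, "jaw": 0},
    {"dx": 0.04, "dy": 0.235, "dz": 0.176, "yaw": 11, "jaw": 0},
    {"dx": 0.048, "dy": 0.28, "dz": 0.176, "yaw": 13, "jaw": 0},
    {"dx": 0.055, "dy": 0.325, "dz": 0.176, "yaw": 15, "jaw": 0},
    {"dx": 0.063, "dy": 0.37, "dz": 0.176, "yaw": 17, "jaw": 0},
    {"dx": 0.07, "dy": 0.41, "dz": 0.176, "yaw": 19, "jaw": 0},
    {"dx": 0.075, "dy": 0.445, "dz": 0.176, "yaw": 20, "jaw": 0},
    {"dx": 0.078, "dy": 0.465, "dz": 0.176, "yaw": 21, "jaw": 0},
    {"dx": 0.079, "dy": 0.473, "dz": 0.176, "yaw": 21, "jaw": 0},
    {"dx": 0.079, "dy": 0.473, "dz": 0.176, "yaw": 21, "jaw": 0},
    {"dx": 0.079, "dy": 0.473, "dz": 0.176, "yaw": 21, "jaw": 0},
  ],
)

```text
clock: 5.65
eef_pos: [533.7, 217.9, 190.2]
tool_rot: [-3.14, -0.001, -2.822]
force: [0.5, -0.5, -1.1]
width: 11.0
gripper_force: 58.5
```

Run:
```python
from h import *
im,d,P=grab('side'); s=read_state(); print(s['clock'],s['eef_pos'],np.degrees(s['tool_rot']),s['force'],s['torque'],s['width'])
x,y,w,h=255,60,130,130
a=cv2.resize(im[y:y+h,x:x+w],None,fx=4,fy=4,interpolation=cv2.INTER_CUBIC); save('s2.png',a)
```

```text
5.7 [533.81191013 217.73447286 190.25396982] [-1.79909903e+02 -5.99576450e-02 -1.61743513e+02] [ 0.29097461 -0.20954357 -1.17050119] [-0.01264051 -0.02016973 -0.03091945] 10.846733100959677
```

View pics/s2.png

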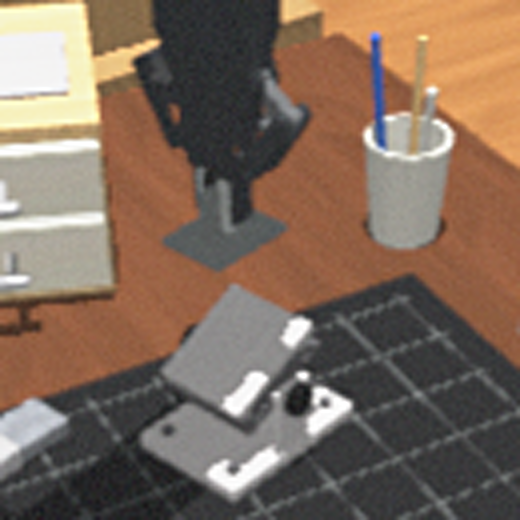

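The grey panel hangs level in the grip at (225,240), above the jig at (240,350). Moving it just above the upper end of the slope.

Call:
arm_command(
  deltas=[
    {"dx": 0.003, "dy": 0.002, "dz": -0.03, "yaw": 0, "jaw": 0},
    {"dx": 0.0055, "dy": 0.0035, "dz": -0.055, "yaw": 0, "jaw": 0},
    {"dx": 0.0055, "dy": 0.0035, "dz": -0.068, "yaw": 0, "jaw": 0},
    {"dx": 0.0055, "dy": 0.0035, "dz": -0.072, "yaw": 0, "jaw": 0},
    {"dx": 0.0055, "dy": 0.0035, "dz": -0.072, "yaw": 0, "jaw": 0},
    {"dx": 0.0055, "dy": 0.0035, "dz": -0.072, "yaw": 0, "jaw": 0},
  ],
)

```text
clock: 6.3
eef_pos: [539.9, 223.9, 119.3]
tool_rot: [3.142, 0.002, -2.82]
force: [-0.5, 0.3, -0.5]
width: 10.5
gripper_force: 58.5
```

Run:
```python
from h import *
s=read_state(); print(s['clock'],s['eef_pos'],np.degrees(s['tool_rot']),s['force'],s['torque'])
im,d,P=grab('wrist'); save('w3.png',im)
im,d,P=grab('top'); C=cloud(P,d); p=C[125:205,195:270].reshape(-1,3); p=p[(p[:,2]>60)&(p[:,2]<125)]
```

```text
6.3 [539.91381034 223.89101342 119.32565399] [ 1.79997380e+02  9.38821310e-02 -1.61586448e+02] [-0.50657771  0.28527861 -0.46266548] [-0.0082459   0.01488597 -0.00446298]
```

View pics/w3.png

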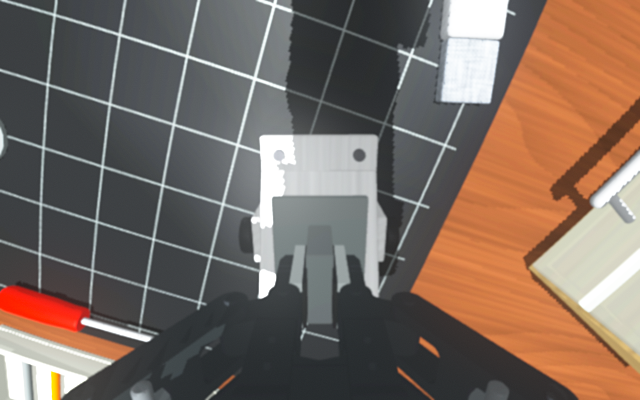

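The wrist view shows the panel plate (272–367 px, centre about 320) square with the jig base (260–378 px, centre about 319). So yaw and sideways position are good. Next I feel for the slope and swing the panel flat by drawing it down-slope.

Call:
arm_command(
  deltas=[
    {"dx": 0.0, "dy": -0.0005, "dz": -0.001, "yaw": 0, "jaw": 0},
    {"dx": 0.0005, "dy": -0.0005, "dz": -0.003, "yaw": 0, "jaw": 0},
    {"dx": 0.001, "dy": -0.0006, "dz": -0.005, "yaw": 0, "jaw": 0},
    {"dx": 0.0, "dy": -0.001, "dz": -0.007, "yaw": 0, "jaw": 0},
    {"dx": -0.0005, "dy": -0.001, "dz": -0.009, "yaw": 0, "jaw": 0},
    {"dx": -0.0015, "dy": -0.0015, "dz": -0.0105, "yaw": 0, "jaw": 0},
    {"dx": -0.003, "dy": -0.002, "dz": -0.0125, "yaw": 0, "jaw": 0},
    {"dx": -0.003, "dy": -0.002, "dz": -0.0125, "yaw": 0, "jaw": 0},
  ],
)

```text
clock: 7.2
eef_pos: [536.4, 222.2, 106.1]
tool_rot: [3.141, 0.001, -2.82]
force: [0.2, 0.5, 3.8]
width: 11.0
gripper_force: 59.1
```

Run:
```python
from h import *
s=read_state(); print(s['clock'],s['eef_pos'],np.degrees(s['tool_rot']),s['force'],s['torque'])
```

```text
7.2 [536.37276066 222.15694114 106.05175911] [ 1.79991032e+02  4.14213227e-02 -1.61553804e+02] [0.19863791 0.49115268 3.84137681] [ 0.06566114 -0.17571902  0.01305141]
```

Call:
arm_command(
  deltas=[
    {"dx": -0.001, "dy": -0.0003, "dz": -0.0017, "yaw": 0, "jaw": 0},
    {"dx": -0.002, "dy": -0.0006, "dz": -0.0034, "yaw": 0, "jaw": 0},
    {"dx": -0.003, "dy": -0.0009, "dz": -0.005, "yaw": 0, "jaw": 0},
    {"dx": -0.0043, "dy": -0.0013, "dz": -0.007, "yaw": 0, "jaw": 0},
    {"dx": -0.0054, "dy": -0.0017, "dz": -0.0085, "yaw": 0, "jaw": 0},
    {"dx": -0.0065, "dy": -0.002, "dz": -0.01, "yaw": 0, "jaw": 0},
    {"dx": -0.0076, "dy": -0.0024, "dz": -0.0114, "yaw": 0, "jaw": 0},
    {"dx": -0.0076, "dy": -0.0024, "dz": -0.0114, "yaw": 0, "jaw": 0},
  ],
)

```text
clock: 8.0
eef_pos: [530.4, 220.4, 95.8]
tool_rot: [3.141, 0.005, -2.82]
force: [0.4, -0.3, 10.1]
width: 11.2
gripper_force: 60.0
```

```bash
cat > look.py <<'E'
from h import *
import sys
s=read_state(); print(s['clock'],s['eef_pos'],np.degrees(s['tool_rot']),s['force'],s['torque'])
im,d,P=grab('side'); np.savez('/tmp/s_now.npz',im=im,d=d)
x,y,w,h=275,100,80,80
save(sys.argv[1],cv2.resize(im[y:y+h,x:x+w],None,fx=7,fy=7,interpolation=cv2.INTER_CUBIC))
E
python3 look.py s3.png
```

```text
8.0 [530.42430764 220.39514193  95.8025484 ] [ 179.97291954    0.25835999 -161.55777925] [ 0.39718171 -0.26084838 10.1437646 ] [ 0.13711283 -0.45789358 -0.01301151]
```

View pics/s3.png

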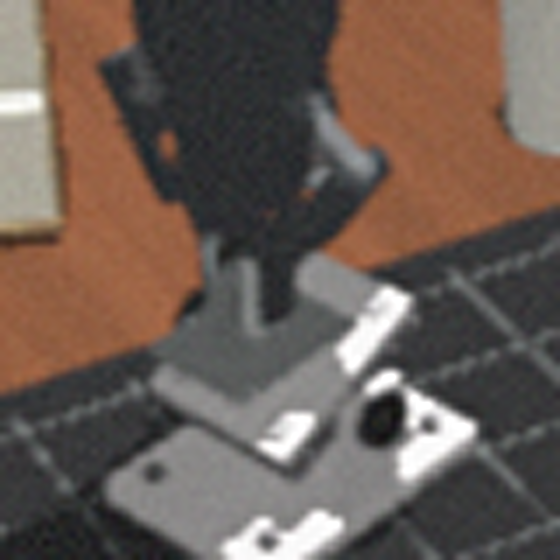

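The panel's right edge in the crop, (240,400)→(350,335), still runs level. The plate edge, (280,465)→(410,300), is steeper. So the panel has not swung and is holding stiff in the grip. I'll ease the jaw command slightly so it can pivot onto the plate.

Call:
arm_command(
  deltas=[
    {"dx": 0, "dy": 0, "dz": 0, "yaw": 0, "jaw": 0.11},
    {"dx": 0, "dy": 0, "dz": 0, "yaw": 0, "jaw": 0.12},
    {"dx": 0, "dy": 0, "dz": 0, "yaw": 0, "jaw": 0.12},
  ],
)

```text
clock: 8.35
eef_pos: [530.4, 220.4, 95.9]
tool_rot: [3.141, 0.004, -2.82]
force: [1.8, 0.2, 10.5]
width: 11.0
gripper_force: 60.0
```

```bash
cat > st.py <<'E'
from h import *
s=read_state(); print(s['clock'],s['eef_pos'].round(1),np.degrees(s['tool_rot']).round(2),s['force'].round(1),s['torque'].round(3),s['width'],s['gripper_force'])
E
python3 st.py
```

```text
8.35 [530.4 220.4  95.9] [ 179.97    0.25 -161.56] [ 1.8  0.2 10.5] [ 0.13  -0.48  -0.063] 10.979282468161282 59.975749254226685
```

Call:
arm_command(
  deltas=[
    {"dx": 0, "dy": 0, "dz": 0, "yaw": 0, "jaw": 0.128},
    {"dx": 0, "dy": 0, "dz": 0, "yaw": 0, "jaw": 0.13},
  ],
)

```text
clock: 8.55
eef_pos: [530.4, 220.4, 95.9]
tool_rot: [3.141, 0.004, -2.82]
force: [0.2, 0.6, 10.3]
width: 11.4
gripper_force: 42.0
```

```bash
python3 st.py
```

```text
8.55 [530.4 220.4  95.9] [ 179.97    0.25 -161.56] [ 0.2  0.6 10.3] [ 0.151 -0.444  0.033] 11.443786526402194 42.01805591583252
```

Call:
arm_command(
  deltas=[
    {"dx": 0, "dy": 0, "dz": 0, "yaw": 0, "jaw": 0.132},
    {"dx": 0, "dy": 0, "dz": 0, "yaw": 0, "jaw": 0.133},
  ],
)

```text
clock: 8.75
eef_pos: [530.2, 220.3, 95.8]
tool_rot: [3.141, 0.004, -2.82]
force: [0.8, 0.7, 9.7]
width: 11.5
gripper_force: 30.5
```

```bash
python3 st.py
```

```text
8.75 [530.2 220.3  95.8] [ 179.97    0.23 -161.56] [0.8 0.7 9.7] [ 0.143 -0.418  0.039] 11.452680136992042 30.526421070098877
```

Call:
arm_command(
  deltas=[
    {"dx": 0, "dy": 0, "dz": 0, "yaw": 0, "jaw": 0.134},
    {"dx": 0, "dy": 0, "dz": 0, "yaw": 0, "jaw": 0.135},
    {"dx": 0, "dy": 0, "dz": 0, "yaw": 0, "jaw": 0.136},
  ],
)

```text
clock: 9.05
eef_pos: [527.9, 219.6, 94.9]
tool_rot: [3.141, -0.001, -2.819]
force: [-3.2, -0.2, 7.2]
width: 11.9
gripper_force: 18.8
```

```bash
python3 st.py
```

```text
9.05 [527.9 219.6  94.9] [ 1.7999e+02 -7.0000e-02 -1.6154e+02] [-3.2 -0.2  7.2] [-0.023  0.257  0.072] 11.93220526044504 18.7845379114151
```

```bash
cat > meas.py <<'E'
from h import *
ZZ={}
n=np.array([-.406,-.135,.904]); n/=np.linalg.norm(n)
ex=np.array([-n[0],-n[1],0]); ex=ex-n*(ex@n); ex/=np.linalg.norm(ex); ey=np.cross(n,ex); c=np.array([541.2,223.8,85.])
def fit(uv):
    A=np.c_[uv[:,:2],np.ones(len(uv))]; m=np.ones(len(uv),bool)
    for _ in range(6):
        k=np.linalg.lstsq(A[m],uv[m,2],rcond=None)[0]; r=uv[:,2]-A@k; m=abs(r)<max(1.5,2*r[m].std())
        if m.sum()<8: return None
    return k,m.sum(),r[m].std()
for cam in('side','top'):
    z=np.load('/tmp/%s0.npz'%cam); P={k:z[k] for k in('camera_matrix','k1','extrinsics')}
    im,d,_=grab(cam); D=np.stack([get_image(cam)[1] for _ in range(2)]+[d]); d=np.median(D,0)
    L0=(cloud(P,z['d'])-c)@np.c_[ex,ey,n]; L=(cloud(P,d)-c)@np.c_[ex,ey,n]
    print(cam)
    # panel plate: same pixels now higher than rest plate; sideways strips of plate
    ins=(abs(L0[...,0])<39)&(abs(L0[...,1])<34)&(abs(L0[...,2])<5)
    k0=fit(L0[ins]); a0=np.c_[L[...,0],L[...,1],np.ones_like(L[...,0])] if 0 else None
    ref=L[...,0]*k0[0][0]+L[...,1]*k0[0][1]+k0[0][2]; h=L[...,2]-ref
    print(' rest fit',np.round(k0[0],3),k0[1:])
    strip=(((abs(L[...,1])>28)&(abs(L[...,1])<35)&(abs(L[...,0])<39))|((L[...,0]<-35)&(L[...,0]>-40)&(abs(L[...,1])<35)))&(h>-14)&(h<2.5)
    for nm,mm in(('strip+y',strip&(L[...,1]>28)),('strip-y',strip&(L[...,1]<-28)),('strip low',strip&(L[...,0]<-35)),('strip all',strip)):
        q=h[mm]; print(' ',nm,len(q),np.percentile(q,[10,50,90]).round(1) if len(q) else '')
    pan=(abs(L[...,0])<32)&(abs(L[...,1])>9)&(abs(L[...,1])<23)&(h>-10)&(h<22)
    q=np.c_[L[pan][:,:2],h[pan]]
    f=fit(q) if len(q)>20 else None
    if f: print('  panel top: slope x,y deg',np.degrees(np.arctan(f[0][:2])).round(1),'h0',f[0][2].round(1),f[1:],len(q))
    for lo,hi in((-40,-20),(-20,0),(0,20),(20,40)):
        t=q[(q[:,0]>lo)&(q[:,0]<hi)]; print('    x',lo,len(t),np.median(t[:,2]).round(1) if len(t) else '')
    np.savez('/tmp/%s_L.npz'%cam,L=L,h=h,im=im)
E
python3 meas.py; python3 st.py
```

```text
side
 rest fit [-0.006  0.003  0.235] (np.int64(418), np.float64(0.91526647227375))
  strip+y 3 [-8.4 -7.1 -6.8]
  strip-y 56 [-8.7 -7.1 -6.2]
  strip low 38 [-8.1 -7.  -5.1]
  strip all 91 [-8.5 -7.1 -5.8]
  panel top: slope x,y deg [-21.8   1.3] h0 4.8 (np.int64(105), np.float64(1.2855263721690278)) 142
    x -40 45 14.7
    x -20 53 8.3
    x 0 28 1.9
    x 20 16 -7.5
top
 rest fit [-0.011 -0.008  0.026] (np.int64(603), np.float64(1.6917222439268063))
  strip+y 0 
  strip-y 43 [-9.2 -7.6 -5.4]
  strip low 8 [-9.7 -8.4 -7.1]
  strip all 47 [-9.3 -7.7 -5.4]
  panel top: slope x,y deg [-21.4   1.1] h0 4.0 (np.int64(39), np.float64(1.3233712939967148)) 43
    x -40 31 14.0
    x -20 9 10.0
    x 0 0 
    x 20 3 -8.2
9.35 [527.8 219.5  94.7] [ 1.7999e+02 -8.0000e-02 -1.6154e+02] [-2.6 -0.9  8.1] [-0.052  0.215  0.016] 11.658226816652784 18.799402713775635
```

The depth fit shows the panel still about 21° off the plate, which is pressed about 7 mm at its upper edge. It is beginning to pivot, so I ease the grip further.

Call:
arm_command(
  deltas=[
    {"dx": 0, "dy": 0, "dz": 0, "yaw": 0, "jaw": 0.137},
    {"dx": 0, "dy": 0, "dz": 0, "yaw": 0, "jaw": 0.138},
    {"dx": 0, "dy": 0, "dz": 0, "yaw": 0, "jaw": 0.138},
    {"dx": 0, "dy": 0, "dz": 0, "yaw": 0, "jaw": 0.138},
  ],
)

```text
clock: 9.75
eef_pos: [526.4, 219.1, 94.1]
tool_rot: [-3.142, -0.005, -2.819]
force: [-4.1, 0.1, 5.2]
width: 11.6
gripper_force: 10.8
```

```bash
python3 meas.py|grep -E 'all|panel'; python3 st.py
```

```text
strip all 89 [-7.3 -5.6 -4.1]
  panel top: slope x,y deg [-18.6  -0.7] h0 5.5 (np.int64(97), np.float64(0.8505578583579136)) 137
  strip all 45 [-8.2 -6.  -3.6]
  panel top: slope x,y deg [-18.5   0.1] h0 3.8 (np.int64(32), np.float64(1.2474944640529058)) 37
10.05 [526.4 219.   94.1] [-179.99   -0.26 -161.54] [-3.2 -1.6  5.7] [-0.092  0.584  0.057] 11.681948861169479 10.778967887163162
```

Call:
arm_command(
  deltas=[
    {"dx": 0, "dy": 0, "dz": 0, "yaw": 0, "jaw": 0.1387},
    {"dx": 0, "dy": 0, "dz": 0, "yaw": 0, "jaw": 0.1394},
    {"dx": 0, "dy": 0, "dz": 0, "yaw": 0, "jaw": 0.1394},
    {"dx": 0, "dy": 0, "dz": 0, "yaw": 0, "jaw": 0.1394},
  ],
)

```text
clock: 10.45
eef_pos: [526.0, 218.9, 93.7]
tool_rot: [-3.141, -0.006, -2.819]
force: [-5.7, -0.3, 3.3]
width: 11.6
gripper_force: 5.0
```

```bash
python3 meas.py|grep -E 'all|panel'; python3 st.py
```

```text
strip all 83 [-5.8 -4.4 -3.2]
  panel top: slope x,y deg [-17.7  -1.5] h0 5.5 (np.int64(100), np.float64(1.1793761803195435)) 133
  strip all 47 [-6.5 -4.8 -2.7]
  panel top: slope x,y deg [-16.5   0.9] h0 4.6 (np.int64(34), np.float64(1.221761318986128)) 34
10.75 [525.9 218.9  93.7] [-179.99   -0.32 -161.54] [-4.9 -1.9  4. ] [-0.136  1.005  0.017] 11.659307167603552 5.006528198719025
```

The panel is jamming because its edge friction now points down-slope. I'll lift it slightly, move up-slope, touch again and draw it down-slope so that friction helps.

Call:
arm_command(
  deltas=[
    {"dx": -0.002, "dy": -0.0007, "dz": 0.005, "yaw": 0, "jaw": 0.136},
    {"dx": -0.0049, "dy": -0.0016, "dz": 0.0108, "yaw": 0, "jaw": 0.136},
    {"dx": 0.002, "dy": 0.001, "dz": 0.0145, "yaw": 0, "jaw": 0.136},
    {"dx": 0.0094, "dy": 0.0032, "dz": 0.0164, "yaw": 0, "jaw": 0.136},
    {"dx": 0.0094, "dy": 0.0032, "dz": 0.0164, "yaw": 0, "jaw": 0.136},
    {"dx": 0.0106, "dy": 0.0036, "dz": 0.0137, "yaw": 0, "jaw": 0.138},
    {"dx": 0.0118, "dy": 0.004, "dz": 0.011, "yaw": 0, "jaw": 0.139},
    {"dx": 0.0104, "dy": 0.0036, "dz": 0.0096, "yaw": 0, "jaw": 0.139},
    {"dx": 0.009, "dy": 0.003, "dz": 0.0082, "yaw": 0, "jaw": 0.139},
    {"dx": 0.0076, "dy": 0.0025, "dz": 0.0067, "yaw": 0, "jaw": 0.139},
    {"dx": 0.0062, "dy": 0.002, "dz": 0.005, "yaw": 0, "jaw": 0.139},
    {"dx": 0.0049, "dy": 0.0016, "dz": 0.0031, "yaw": 0, "jaw": 0.139},
    {"dx": 0.0036, "dy": 0.0012, "dz": 0.0015, "yaw": 0, "jaw": 0.139},
    {"dx": 0.0022, "dy": 0.0007, "dz": 0.0, "yaw": 0, "jaw": 0.139},
    {"dx": 0.0008, "dy": 0.0003, "dz": -0.0017, "yaw": 0, "jaw": 0.139},
    {"dx": 0.0008, "dy": 0.0003, "dz": -0.0017, "yaw": 0, "jaw": 0.139},
  ],
)

```text
clock: 12.35
eef_pos: [528.8, 219.7, 92.4]
tool_rot: [-3.142, -0.001, -2.82]
force: [-0.3, 0.8, 0.3]
width: 11.7
gripper_force: 6.5
```

```bash
python3 meas.py; python3 st.py
```

```text
side
 rest fit [-0.006  0.003  0.235] (np.int64(418), np.float64(0.91526647227375))
  strip+y 23 [-0.8 -0.   1.4]
  strip-y 59 [-1.5  0.1  1.5]
  strip low 35 [-0.9  0.5  1.5]
  strip all 111 [-1.4  0.2  1.5]
  panel top: slope x,y deg [-1.7  0.6] h0 5.8 (np.int64(106), np.float64(0.6800181772538699)) 131
    x -40 34 6.4
    x -20 48 6.6
    x 0 31 5.5
    x 20 18 4.8
top
 rest fit [-0.011 -0.008  0.026] (np.int64(603), np.float64(1.6917222439268063))
  strip+y 0 
  strip-y 41 [-2.1 -0.2  1.6]
  strip low 16 [-2.3 -0.7  0.2]
  strip all 53 [-2.1 -0.3  1.5]
  panel top: slope x,y deg [2.9 2.4] h0 8.3 (np.int64(26), np.float64(0.5398834139683925)) 36
    x -40 27 6.4
    x -20 9 6.4
    x 0 0 
    x 20 0 
12.65 [529.3 219.8  92.6] [-1.8000e+02 -3.0000e-02 -1.6156e+02] [-0.1 -1.2 -0.8] [ 0.006  0.027 -0.013] 11.900878272594275 6.388574168086052
```

The panel is now within about 2° of the plate. I press lightly with the eased grip to seat it, then firm up the grip.

Call:
arm_command(
  deltas=[
    {"dx": 0.0004, "dy": 0.0001, "dz": -0.0009, "yaw": 0, "jaw": 0.139},
    {"dx": 0.0008, "dy": 0.0003, "dz": -0.0018, "yaw": 0, "jaw": 0.139},
    {"dx": 0.0012, "dy": 0.0004, "dz": -0.0027, "yaw": 0, "jaw": 0.139},
    {"dx": 0.0014, "dy": 0.0005, "dz": -0.0032, "yaw": 0, "jaw": 0.139},
    {"dx": 0.0014, "dy": 0.0005, "dz": -0.0032, "yaw": 0, "jaw": 0.139},
  ],
)

```text
clock: 13.15
eef_pos: [530.3, 220.1, 89.4]
tool_rot: [-3.141, -0.001, -2.82]
force: [-3.2, -0.8, 2.3]
width: 12.0
gripper_force: 6.9
```

```bash
python3 meas.py|grep -E 'all|panel'; python3 st.py
python3 - <<'E'
from h import *
z=np.load('/tmp/side_L.npz');L,h,im=z['L'],z['h'],z['im']
x,y,w,hh=285,115,70,70
save('s4.png',cv2.resize(im[y:y+hh,x:x+w],None,fx=8,fy=8,interpolation=cv2.INTER_CUBIC))
E
```

```text
strip all 112 [-3.8 -2.5 -1.3]
  panel top: slope x,y deg [-0.8 -0.2] h0 2.7 (np.int64(108), np.float64(0.7804572191345291)) 136
  strip all 57 [-5.  -3.4 -0.7]
  panel top: slope x,y deg [ 1.3 -0.7] h0 3.1 (np.int64(31), np.float64(1.3119373529606146)) 34
13.45 [530.3 220.2  89.4] [-1.7999e+02 -7.0000e-02 -1.6156e+02] [-4.2 -1.4  2.8] [-0.266  0.765 -0.017] 11.98184684496394 6.856992915272713
```

View pics/s4.png

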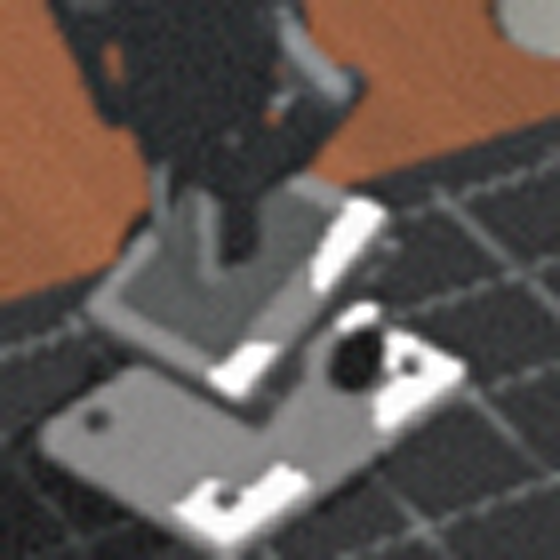

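The panel lies flat on the plate: its lower edge (107,297)→(220,365) runs parallel to the plate's (92,300)→(245,405). Next I check centring with a rectified brightness profile.

```bash
cat > cen.py <<'E'
from h import *
import sys
dp=float(sys.argv[1])
n=np.array([-.406,-.135,.904]); n/=np.linalg.norm(n)
ex=np.array([-n[0],-n[1],0]); ex=ex-n*(ex@n); ex/=np.linalg.norm(ex); ey=np.cross(n,ex); c=np.array([541.2,223.8,85.])
z=np.load('/tmp/side0.npz');P={k:z[k] for k in('camera_matrix','k1','extrinsics')}
g=np.mean([cv2.cvtColor(get_image('side')[0],cv2.COLOR_RGB2GRAY).astype(float) for _ in range(4)],0).astype(np.float32)
g0=cv2.cvtColor(z['im'],cv2.COLOR_RGB2GRAY).astype(np.float32)
K=P['camera_matrix'];E=P['extrinsics']
def samp(img,s,v,h):
    X=c+np.multiply.outer(s,ex)+np.multiply.outer(v,ey)+h*n; q=(X-E[:3,3])@E[:3,:3]; q=q[...,:2]/q[...,2:]
    q=q*(1+P['k1']*(q**2).sum(-1,keepdims=True)); return cv2.remap(img,(q[...,0]*K[0,0]+K[0,2]).astype(np.float32),(q[...,1]*K[1,1]+K[1,2]).astype(np.float32),1)
def prof(img,ax,rng,other,h):
    a,b=np.meshgrid(rng,other,indexing='ij'); s,v=(a,b) if ax=='s' else (b,a)
    return np.median(samp(img,s,v,h),1)
r=np.arange(-48,-10,2.); print('s   ',r.astype(int).tolist())
print('panel low',prof(g,'s',r,np.arange(-15,16,2),5-dp).round().astype(int).tolist())
print('plate low',prof(g,'s',r,np.arange(-30,30,2),-dp).round().astype(int).tolist())
r=np.arange(-46,47,2.); print('v   ',r.astype(int).tolist())
print('panel v  ',prof(g,'v',r,np.arange(-29,-18,1.),5-dp).round().astype(int).tolist())
print('plate v  ',prof(g,'v',r,np.arange(-39,-35,1.),-dp).round().astype(int).tolist())
print('rest plate v',prof(g0,'v',r,np.arange(-30,30,1.),0).round().astype(int).tolist())
r=np.arange(-48,49,2.);print('rest plate s',prof(g0,'s',r,np.arange(-30,30,1.),0).round().astype(int).tolist())
E
python3 cen.py 2.8
```

```text
s    [-48, -46, -44, -42, -40, -38, -36, -34, -32, -30, -28, -26, -24, -22, -20, -18, -16, -14, -12]
panel low [70, 87, 114, 136, 143, 138, 123, 102, 91, 91, 91, 92, 93, 92, 91, 89, 87, 92, 93]
plate low [80, 74, 95, 122, 139, 142, 136, 118, 98, 91, 91, 92, 93, 93, 92, 92, 91, 91, 92]
v    [-46, -44, -42, -40, -38, -36, -34, -32, -30, -28, -26, -24, -22, -20, -18, -16, -14, -12, -10, -8, -6, -4, -2, 0, 2, 4, 6, 8, 10, 12, 14, 16, 18, 20, 22, 24, 26, 28, 30, 32, 34, 36, 38, 40, 42, 44, 46]
panel v   [88, 124, 173, 217, 242, 248, 218, 189, 145, 120, 101, 91, 91, 92, 92, 92, 92, 91, 92, 92, 92, 92, 92, 91, 91, 91, 92, 93, 92, 93, 92, 92, 91, 91, 95, 107, 122, 134, 137, 122, 101, 92, 97, 108, 114, 115, 115]
plate v   [80, 88, 109, 144, 195, 236, 251, 252, 252, 252, 245, 214, 178, 148, 138, 140, 142, 142, 141, 141, 142, 143, 143, 142, 141, 141, 140, 140, 140, 139, 139, 140, 140, 140, 140, 139, 139, 140, 142, 142, 133, 116, 91, 68, 56, 53, 57]
rest plate v [67, 71, 96, 139, 194, 232, 245, 245, 242, 241, 241, 241, 241, 241, 242, 242, 242, 241, 241, 241, 241, 241, 241, 241, 241, 241, 241, 241, 241, 241, 241, 241, 241, 241, 241, 241, 241, 242, 244, 246, 241, 213, 161, 118, 100, 100, 104]
rest plate s [67, 71, 111, 179, 232, 246, 244, 242, 241, 241, 241, 241, 241, 241, 241, 241, 241, 241, 241, 241, 241, 241, 241, 241, 241, 241, 241, 241, 241, 241, 241, 241, 241, 241, 241, 241, 241, 241, 241, 241, 241, 242, 244, 245, 238, 194, 133, 106, 103]
```

The panel is centred within about 2 mm (s about −1.5, v about −0.5) and flush. Firming the grip and pressing on to halfway.

Call:
arm_command(
  deltas=[
    {"dx": 0, "dy": 0, "dz": 0, "yaw": 0, "jaw": 0.136},
    {"dx": 0, "dy": 0, "dz": 0, "yaw": 0, "jaw": 0.13},
    {"dx": 0, "dy": 0, "dz": 0, "yaw": 0, "jaw": 0.1},
    {"dx": 0, "dy": 0, "dz": 0, "yaw": 0, "jaw": 0},
    {"dx": 0, "dy": 0, "dz": 0, "yaw": 0, "jaw": 0},
    {"dx": 0.0004, "dy": 0.0001, "dz": -0.0009, "yaw": 0, "jaw": 0},
    {"dx": 0.0008, "dy": 0.0003, "dz": -0.0018, "yaw": 0, "jaw": 0},
    {"dx": 0.0012, "dy": 0.0004, "dz": -0.0027, "yaw": 0, "jaw": 0},
    {"dx": 0.0012, "dy": 0.0004, "dz": -0.0027, "yaw": 0, "jaw": 0},
    {"dx": 0.0012, "dy": 0.0004, "dz": -0.0027, "yaw": 0, "jaw": 0},
  ],
)

```text
clock: 14.65
eef_pos: [531.9, 220.8, 86.9]
tool_rot: [-3.142, -0.0, -2.82]
force: [-4.8, -2.3, 4.6]
width: 11.4
gripper_force: 61.1
```

```bash
python3 meas.py; python3 cen.py 6|head -6; python3 st.py
```

```text
side
 rest fit [-0.006  0.003  0.235] (np.int64(418), np.float64(0.91526647227375))
  strip+y 23 [-6.5 -5.6 -4.9]
  strip-y 61 [-6.8 -5.5 -4.3]
  strip low 34 [-6.7 -5.5 -4. ]
  strip all 112 [-6.7 -5.5 -4.2]
  panel top: slope x,y deg [-0.7  0.8] h0 -0.4 (np.int64(105), np.float64(0.8239458183980031)) 141
    x -40 35 -0.2
    x -20 56 0.2
    x 0 32 -0.9
    x 20 18 -0.9
top
 rest fit [-0.011 -0.008  0.026] (np.int64(603), np.float64(1.6917222439268063))
  strip+y 0 
  strip-y 42 [-7.3 -5.9 -3.5]
  strip low 25 [-7.6 -6.  -4. ]
  strip all 61 [-7.5 -5.9 -3.4]
  panel top: slope x,y deg [-5.2  2.2] h0 -2.8 (np.int64(31), np.float64(1.0801468891478234)) 33
    x -40 24 -1.2
    x -20 8 -0.7
    x 0 0 
    x 20 1 -7.0
s    [-48, -46, -44, -42, -40, -38, -36, -34, -32, -30, -28, -26, -24, -22, -20, -18, -16, -14, -12]
panel low [78, 87, 113, 135, 143, 139, 126, 106, 93, 91, 92, 92, 93, 92, 92, 91, 89, 90, 93]
plate low [96, 78, 94, 121, 139, 143, 137, 123, 103, 92, 91, 92, 92, 93, 92, 92, 92, 91, 92]
v    [-46, -44, -42, -40, -38, -36, -34, -32, -30, -28, -26, -24, -22, -20, -18, -16, -14, -12, -10, -8, -6, -4, -2, 0, 2, 4, 6, 8, 10, 12, 14, 16, 18, 20, 22, 24, 26, 28, 30, 32, 34, 36, 38, 40, 42, 44, 46]
panel v   [85, 116, 161, 207, 242, 247, 248, 230, 186, 127, 103, 91, 90, 91, 92, 93, 93, 92, 91, 91, 92, 92, 92, 91, 92, 92, 91, 91, 92, 93, 93, 92, 90, 91, 95, 105, 122, 134, 137, 122, 97, 80, 82, 94, 107, 115, 114]
plate v   [71, 78, 98, 134, 183, 228, 249, 252, 252, 251, 248, 230, 188, 148, 142, 142, 142, 142, 142, 142, 142, 142, 142, 140, 140, 140, 141, 142, 142, 141, 141, 141, 141, 140, 141, 139, 139, 141, 144, 143, 137, 119, 95, 71, 56, 53, 52]
15.15 [531.9 220.7  86.9] [-1.8000e+02 -2.0000e-02 -1.6156e+02] [-4.5 -1.9  5.3] [-0.319  0.885 -0.014] 11.016528412377381 61.069300174713135
```

Pressed about 5.6 mm, and the normal force of about 6.9 N agrees. One small mend: I ease the grip briefly and relieve the side load so any remaining tilt (about 0.7°) seats, then regrip.

Call:
arm_command(
  deltas=[
    {"dx": 0, "dy": 0, "dz": 0, "yaw": 0, "jaw": 0.13},
    {"dx": 0, "dy": 0, "dz": 0, "yaw": 0, "jaw": 0.136},
    {"dx": 0, "dy": 0, "dz": 0, "yaw": 0, "jaw": 0.138},
    {"dx": -0.0003, "dy": -0.0001, "dz": -0.0002, "yaw": 0, "jaw": 0.138},
    {"dx": -0.0006, "dy": -0.0002, "dz": -0.0004, "yaw": 0, "jaw": 0.138},
    {"dx": -0.0006, "dy": -0.0002, "dz": -0.0005, "yaw": 0, "jaw": 0.138},
    {"dx": -0.0006, "dy": -0.0002, "dz": -0.0005, "yaw": 0, "jaw": 0.138},
  ],
)

```text
clock: 15.85
eef_pos: [531.9, 220.7, 86.6]
tool_rot: [3.142, 0.001, -2.82]
force: [-4.3, -1.5, 5.3]
width: 11.8
gripper_force: 11.5
```

```bash
python3 meas.py|grep -E 'all|panel'; python3 st.py
```

```text
strip all 113 [-7.4 -5.6 -4.4]
  panel top: slope x,y deg [-1.4 -0.7] h0 -0.9 (np.int64(106), np.float64(0.7731864973739268)) 143
  strip all 59 [-8.1 -6.  -3.5]
  panel top: slope x,y deg [-3.2  1.1] h0 -2.5 (np.int64(34), np.float64(1.5824990436165736)) 35
16.15 [531.9 220.8  86.6] [ 1.8000e+02  6.0000e-02 -1.6156e+02] [-4.2 -2.   5.2] [-0.209  0.658  0.069] 11.570196429805256 11.487939655780792
```

Call:
arm_command(
  deltas=[
    {"dx": -0.0004, "dy": -0.0001, "dz": -0.0002, "yaw": 0, "jaw": 0.138},
    {"dx": -0.0008, "dy": -0.0003, "dz": -0.0004, "yaw": 0, "jaw": 0.1385},
    {"dx": -0.0012, "dy": -0.0004, "dz": -0.0006, "yaw": 0, "jaw": 0.1385},
    {"dx": -0.0016, "dy": -0.0005, "dz": -0.0008, "yaw": 0, "jaw": 0.1385},
    {"dx": -0.0016, "dy": -0.0005, "dz": -0.0008, "yaw": 0, "jaw": 0.1385},
  ],
)

```text
clock: 16.65
eef_pos: [531.9, 220.8, 86.3]
tool_rot: [3.141, 0.004, -2.82]
force: [-1.4, -0.9, 5.8]
width: 12.1
gripper_force: 9.5
```

```bash
python3 meas.py|grep -E 'all|panel'; python3 meas.py|grep -E 'all|panel';python3 st.py
```

```text
strip all 114 [-6.9 -5.6 -4.5]
  panel top: slope x,y deg [-0.5 -0.5] h0 -0.9 (np.int64(114), np.float64(0.9983221035468661)) 147
  strip all 64 [-8.4 -6.4 -4.2]
  panel top: slope x,y deg [-4.5 -0.7] h0 -3.4 (np.int64(33), np.float64(1.2798640828284873)) 36
  strip all 116 [-7.3 -5.6 -4. ]
  panel top: slope x,y deg [0.1 0.4] h0 -0.8 (np.int64(106), np.float64(0.8380246700688685)) 139
  strip all 63 [-8.3 -5.8 -4.2]
  panel top: slope x,y deg [-4.2 -0.5] h0 -3.6 (np.int64(25), np.float64(0.7749628381614984)) 35
17.25 [531.9 220.7  86.3] [ 179.99    0.25 -161.57] [-1.  -1.2  6.3] [-0.223  0.339  0.016] 11.83415992707539 9.520480781793594
```

The side load has reversed, so it now helps to seat the panel, and the tilt reads about 0°. Regripping and holding.

Call:
arm_command(
  deltas=[
    {"dx": 0, "dy": 0, "dz": 0, "yaw": 0, "jaw": 0.136},
    {"dx": 0, "dy": 0, "dz": 0, "yaw": 0, "jaw": 0.13},
    {"dx": 0, "dy": 0, "dz": 0, "yaw": 0, "jaw": 0.1},
    {"dx": 0, "dy": 0, "dz": 0, "yaw": 0, "jaw": 0},
    {"dx": 0.0001, "dy": 0, "dz": -0.0002, "yaw": 0, "jaw": 0},
    {"dx": 0.0001, "dy": 0, "dz": -0.0003, "yaw": 0, "jaw": 0},
    {"dx": 0.0001, "dy": 0, "dz": -0.0003, "yaw": 0, "jaw": 0},
    {"dx": 0.0001, "dy": 0, "dz": -0.0003, "yaw": 0, "jaw": 0},
    {"dx": 0.0001, "dy": 0, "dz": -0.0003, "yaw": 0, "jaw": 0},
    {"dx": 0.0001, "dy": 0, "dz": -0.0003, "yaw": 0, "jaw": 0},
  ],
)

```text
clock: 18.25
eef_pos: [532.1, 220.8, 86.1]
tool_rot: [3.141, 0.005, -2.82]
force: [-1.7, -0.8, 7.2]
width: 11.2
gripper_force: 60.9
```

```bash
for i in 1 2; do python3 meas.py|head -11|grep -E 'all|panel'; done; python3 cen.py 6|grep 'low';python3 st.py
python3 - <<'E'
from h import *
im=np.load('/tmp/side_L.npz')['im']; save('s5.png',cv2.resize(im[100:200,270:370],None,fx=6,fy=6,interpolation=cv2.INTER_CUBIC))
E
```

```text
strip all 114 [-7.6 -6.3 -4.7]
  panel top: slope x,y deg [-0.6  0.4] h0 -1.3 (np.int64(103), np.float64(0.7336140890716447)) 144
  strip all 112 [-7.3 -5.9 -4.9]
  panel top: slope x,y deg [-0.2 -0.2] h0 -1.4 (np.int64(107), np.float64(0.6807254307356613)) 147
panel low [77, 88, 116, 137, 143, 139, 123, 103, 92, 91, 92, 93, 93, 92, 91, 90, 89, 91, 93]
plate low [96, 77, 95, 123, 140, 143, 136, 120, 100, 92, 91, 92, 93, 93, 92, 92, 92, 91, 93]
19.05 [532.  220.8  86.1] [ 179.99    0.26 -161.56] [-1.6 -0.8  6.5] [-0.184  0.293  0.013] 11.107836825226318 60.86857080459595
```

View pics/s5.png

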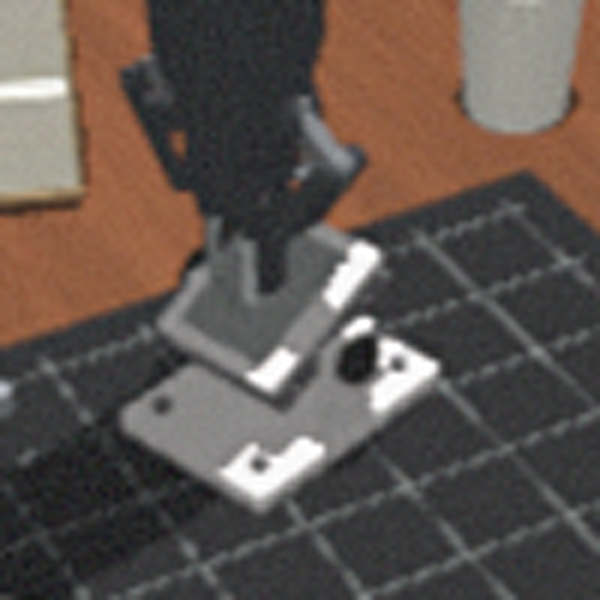

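The panel, with corners at about (175,310), (255,365) and (330,290), lies flush and centred on the plate. It is pressed about 6 mm with about 6.7 N normal force, and the grip is 61 N. Handing in.

```bash
python3 -c "from cell import *; print(finish_job())"
```

```text
the job is handed in; nothing more can be done
None
```

I handed the job in with the panel still gripped and held still on the jig's plate: flush to within about half a degree, centred within about 2 mm, fin along the slope, plate pressed about 6 of 12 mm; before it seated, the plate went a bit past halfway (about 7 to 8 mm), and I eased the grip to let the panel swing flat.

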